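# Test three autoclaved syringes and reject the one that sticks

## Robot

A 6-joint arm with a two-finger parallel gripper is mounted at the origin on a cart in front of the work surface, level with it; the furniture and walls round the work are solid. World frame = base frame: x ahead of the robot, y to its left, z up, the work surface at z = 0. Lengths are in mm, angles in rad, forces in N, time in s.
With the tool pointing down it reaches from about 300 to 750 mm from the base axis. Payload 8.5 kg.
Tool frame: the origin (TCP) lies midway between the tips of the shut fingers; the grasp point (between the pads) lies 19 mm behind it; z points along the fingers, y is the line along which they close (so a half turn about z gives the same grasp; the last joint's range is limited). The gripper opens to 88 mm and grips with 3 to 60 N. Pads are 18 mm wide; open, the fingers measure 123 mm over their backs; the gripper's body (75 mm by 187 mm) begins 45 mm behind the grasp point.
Start: joints at [1.031, 0.381, 1.297, -0, 1.464, -0.215], TCP at [175.507, 521.227, 238.748] pointing down, gripper open.
Joint ranges: [-3.11, 3.11], [-0.89, 2.33], [0.22, 2.48], [-1.42, 4.56], [0.17, 2.85], [-2.88, 2.88]. Speed limits (rad/s): [2.39, 2.39, 3.14, 3.14, 3.14, 3.14].

## Interface

Orientations are given as a unit quaternion [w, x, y, z].
In Python, from bench import manip, imaging, readout, job_done gives the robot as it stands (manip), with the cameras (imaging), the readings (readout) and the job as plain functions.
- The arm moves only by the shell command python3 jog.py [FORCE], which reads ROWS from standard input. ROWS is a JSON object with one list for each field, all of the same length, 1 to 12, a row being the entries at one place: x, y, z (the shift in normalised numbers (1 is 1000 mm)), wx, wy, wz (a rotation vector in a scale on which 1.0 is pi rad), aperture (the opening from 0.0 (shut) to 1.0 (fully open)); each row is the pose to reach, as a shift and turn from the pose commanded when the command began, along the tool's axes at that moment; what a row does not reach only later rows make up. A row lasts 1/8 s, in which the tool goes at most 62.5 mm and 0.188 rad, less where a joint would pass 70% of its speed; a pose out of reach is approached as far as the arm can. The fingers move at their own pace and stop on an object; FORCE is the grip in N (left out, the last holds). Time passes only in rows, so rows that do not move let the fingers close. It prints the time, the measured TCP pose, the force, the opening and the grip force at its end. Input that does not fit is refused with a message, and nothing moves.
- readout.get_state(): the state, without advancing time (a new reading comes with each control period).
- imaging.read_camera(name): name is "scene" or "top" or "wrist"; returns the picture (384x512x3 uint8, blue, green, red); there is no depth.
- imaging.camera_info(name): a dict with "vfov" (degrees; the focal length in pixels is half the picture's height over the tangent of half this angle, whatever the lens; pixels are square), "cx", "cy" (the principal point, pixels), "k1" (the pictures are not rectified: a ray, as slopes to the right and down, at radius r is drawn at 1 + k1 r^2 times it, then the intrinsics apply), "world_to_cam" (4x4, takes a point from world to camera coordinates); the wrist camera has in their place "hand_eye" (4x4, takes a point from camera to tool coordinates, whose origin is the TCP and whose axes are the flange's). Camera axes: x right, y up, looking along -z (the intrinsics and any distortion apply to the point x, -y, -z); pixel columns grow to the right and rows downward; lengths in mm; the calibration is good to about 2 mm. A picture is of the moment at which its call begins: read the wrist's pose just before it. camera_info takes no time and is no camera call.
- job_done(): hands the job in; it is judged then, once.
The state is a dict: "clock": time; "joint_positions": joint angles; "joint_velocities": joint speeds; "effort": joint torques, N m; "tool_pos": TCP position; "tool_rot": TCP orientation; "ft_force": force on the tool from outside, world axes, zero at the start; "wrist_torque": the same for the moment, N m; "finger_gap": opening from 0.0 (shut) to 1.0 (fully open); "finger_force": force on a finger pad.
Only numpy, scipy, OpenCV 4.12 (cv2) and the standard library are available. Lean on these libraries where they do the work, as an engineer would, in place of code of your own. Each camera call takes 0.05 s, during which the arm holds its last target. There are 200 camera calls.

## Task

Three reusable syringes lie in the steel cradle after autoclaving, and one of them sticks. Push every plunger in as far as it will go: a sound one runs fully home, the bad one stops part way. Leave the two sound syringes in their places with the plungers fully home, and lift out the one that sticks, as it is, and lay it (do not drop it) in the empty steel tray on the left, without disturbing the things round about.

Things in the scene. Friction and masses are not known exactly. Their poses are not given: they have to be found in the camera images.
- syringe_1: one of three like syringes in the cradle (left place seen from the robot), about 0.13 kg. Clear barrel 32 mm thick, 112 mm long along its own x; 18 mm nozzle at +x, flange 50 x 32 x 4 mm at the -x end. Origin under the middle of the barrel, on its underside; axis 16 mm above. Lift out: grip across mid-barrel from above, raise straight up 45 mm or more
- barrel_1 (a point): point on the axis of syringe_1, at the middle of its barrel; in the cradle 50 mm above the table
- thumb_1 (a point): centre of the outer (-x) face of the thumb disc of syringe_1; the disc is 30 mm in diameter, 4 mm thick, its face square to the barrel's axis; it moves with the plunger
- plunger_1 (a joint): how far the plunger of syringe_1 is in, m: 0 drawn out, 0.050 fully home (thumb disc then 10 mm from the flange); starts at 0 to 0.012. A sound one slides with about 4 N and stays where it is left; the sticking one starts as easily but stops dead near 0.024 (15 to 25 N does not move it)
- syringe_2: one of three like syringes in the cradle (middle place seen from the robot), about 0.13 kg. Clear barrel 32 mm thick, 112 mm long along its own x; 18 mm nozzle at +x, flange 50 x 32 x 4 mm at the -x end. Origin under the middle of the barrel, on its underside; axis 16 mm above. Lift out: grip across mid-barrel from above, raise straight up 45 mm or more
- barrel_2 (a point): point on the axis of syringe_2, at the middle of its barrel; in the cradle 50 mm above the table
- thumb_2 (a point): centre of the outer (-x) face of the thumb disc of syringe_2; the disc is 30 mm in diameter, 4 mm thick, its face square to the barrel's axis; it moves with the plunger
- plunger_2 (a joint): how far the plunger of syringe_2 is in, m: 0 drawn out, 0.050 fully home (thumb disc then 10 mm from the flange); starts at 0 to 0.012. A sound one slides with about 4 N and stays where it is left; the sticking one starts as easily but stops dead near 0.024 (15 to 25 N does not move it)
- syringe_3: one of three like syringes in the cradle (right place seen from the robot), about 0.13 kg. Clear barrel 32 mm thick, 112 mm long along its own x; 18 mm nozzle at +x, flange 50 x 32 x 4 mm at the -x end. Origin under the middle of the barrel, on its underside; axis 16 mm above. Lift out: grip across mid-barrel from above, raise straight up 45 mm or more
- barrel_3 (a point): point on the axis of syringe_3, at the middle of its barrel; in the cradle 50 mm above the table
- thumb_3 (a point): centre of the outer (-x) face of the thumb disc of syringe_3; the disc is 30 mm in diameter, 4 mm thick, its face square to the barrel's axis; it moves with the plunger
- plunger_3 (a joint): how far the plunger of syringe_3 is in, m: 0 drawn out, 0.050 fully home (thumb disc then 10 mm from the flange); starts at 0 to 0.012. A sound one slides with about 4 N and stays where it is left; the sticking one starts as easily but stops dead near 0.024 (15 to 25 N does not move it)
- cradle: steel cradle fixed to the table, 136 x 290 mm; origin under its centre. Syringes lie along its x, plungers to -x (robot side), at y = 85, 0, -85 mm, in notched upright plates at x = 35, -48, -60 mm (tops 55 mm high); flanges sit between the last two, so they cannot slide along. Between x = -45 and 32 mm only an 8 mm high base lies below. Side handles 27 mm high at y = +-139 mm
- reject_tray: empty open stainless tray fixed on the table, to the left of the cradle, 240 mm (own x) by 120 mm (own y), walls 3 mm thick and 29 mm high with the rolled rim, floor 3 mm above the table; origin under its centre
- tape_roll: roll of autoclave tape lying flat, 63 mm across, 20 mm high, loose to the right of the cradle; origin under its centre; a bystander

How it is judged:
By the outcome, as a careful person would: the job done as asked, in the order asked, and still so for the second after the job is handed in, with the robot touching nothing.
It also fails if it takes over 64 s, if anything falls off the work surface, if the arm or the gripper's body presses on something with over 40 N, if the wrist force passes 120 N, or if a joint passes its speed limit or range.

## Working session

There is one attempt and no reset: what is moved stays moved. The work goes in short steps, Python scripts to look and compute and a shell command to move; the robot and the scene stay as the last step left them, time stands still between calls to the robot, and variables do not carry over. Pictures are saved under pics/ and viewed, at most 10 in all, crops included, and the job is handed in when it is done.

```bash
ls; mkdir -p pics; python3 - <<'E'
from bench import manip, imaging, readout, job_done
import cv2
for n in("top","scene"):
    cv2.imwrite(f"pics/{n}0.png",imaging.read_camera(n))
    i=imaging.camera_info(n);print(n,i)
print(imaging.camera_info("wrist"));s=readout.get_state();print(s["tool_rot"],s["clock"],s["tool_pos"],s["ft_force"])
E
```

```text
bench.py
jog.py
pics
top {'vfov': 57.364631095053205, 'cx': 258.9154388474577, 'cy': 186.50086001183692, 'k1': -0.08292590603186292, 'world_to_cam': array([[-2.64709322e-01, -9.64302418e-01, -7.05846835e-03,
         1.95379915e+02],
       [ 8.76737199e-01, -2.43707093e-01,  4.14654961e-01,
        -4.56561396e+02],
       [-4.01572980e-01,  1.03574612e-01,  9.09951340e-01,
        -7.23850537e+02],
       [ 0.00000000e+00,  0.00000000e+00,  0.00000000e+00,
         1.00000000e+00]])}
scene {'vfov': 48.89855394408866, 'cx': 246.1771460484732, 'cy': 192.85661194353077, 'k1': 0.0258389495282493, 'world_to_cam': array([[ 8.18151188e-01, -5.74737206e-01, -1.74865219e-02,
        -4.21442616e+02],
       [ 2.80293504e-01,  3.72081717e-01,  8.84867644e-01,
        -2.09054502e+02],
       [-5.02059942e-01, -7.28856873e-01,  4.65514204e-01,
        -9.00813157e+02],
       [ 0.00000000e+00,  0.00000000e+00,  0.00000000e+00,
         1.00000000e+00]])}
{'vfov': 58.199141658796506, 'cx': 259.26419545226855, 'cy': 195.43262088087576, 'k1': -0.05963659175026528, 'hand_eye': array([[ 8.81604090e-04,  9.62475671e-01,  2.71366553e-01,
         6.95616912e+01],
       [ 9.99999599e-01, -8.90554056e-04, -9.01626369e-05,
        -1.84980729e+00],
       [ 1.54887240e-04,  2.71366524e-01, -9.62476070e-01,
        -1.45573145e+02],
       [ 0.00000000e+00,  0.00000000e+00,  0.00000000e+00,
         1.00000000e+00]])}
[-2.08502802e-04  1.61690012e-01  9.86841407e-01 -5.77191975e-04] 0.1 [175.39428629 521.03720742 238.21550175] [ 0.49502314  0.33127579 -0.5475197 ]
```

View pics/top0.png

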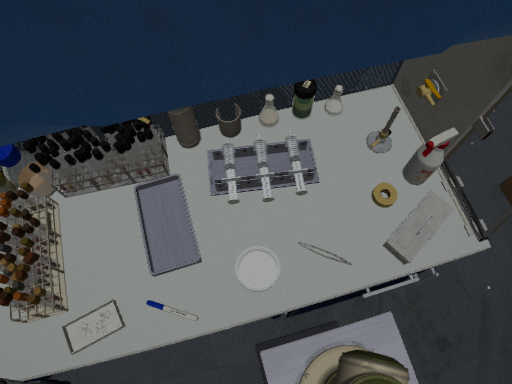

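View pics/scene0.png

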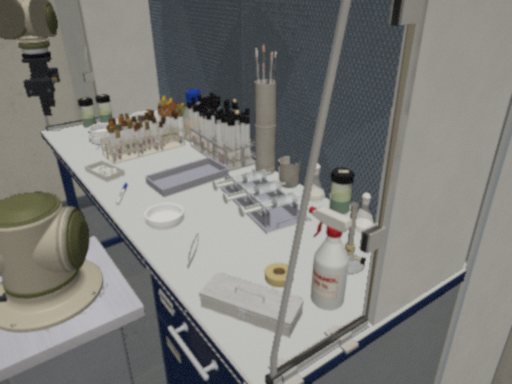

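The top view shows the cradle around (262,167), with the syringes' thumb discs at roughly (233,196), (267,195), (300,187). The tray is centred near (168,224), a dish at (258,268) and the tape at (385,194). I'll write the helpers and take rough positions.

```bash
cat > h.py <<'E'
from bench import manip, imaging, readout, job_done
import cv2, numpy as np
from scipy.spatial.transform import Rotation as R
def Rq(q): return R.from_quat([q[1],q[2],q[3],q[0]])
def cam(n,st=None):
    i=imaging.camera_info(n)
    if n=="wrist":
        st=st or readout.get_state(); T=np.eye(4);T[:3,:3]=Rq(st["tool_rot"]).as_matrix();T[:3,3]=st["tool_pos"]
        C=T@np.array(i["hand_eye"])
    else: C=np.linalg.inv(np.array(i["world_to_cam"]))
    return i,C
def ray(c,uv):
    i,C=c; f=192/np.tan(np.radians(i["vfov"]/2))
    d=np.array([(uv[0]-i["cx"])/f,(uv[1]-i["cy"])/f]); s=d.copy()
    for _ in range(20): s=d/(1+i["k1"]*(s@s))
    v=C[:3,:3]@np.array([s[0],-s[1],-1]); return C[:3,3],v
def onz(c,uv,z):
    o,v=ray(c,uv); return (o+v*(z-o[2])/v[2]).round(1)
def proj(c,p):
    i,C=c; f=192/np.tan(np.radians(i["vfov"]/2))
    q=np.linalg.inv(C)@np.append(p,1); s=np.array([q[0],-q[1]])/-q[2]; s=s*(1+i["k1"]*(s@s))
    return (s*f+[i["cx"],i["cy"]]).round(1)
def totool(p,st=None):
    "world vector from TCP to p in tool axes"
    st=st or readout.get_state(); return Rq(st["tool_rot"]).inv().apply(np.array(p)-st["tool_pos"]).round(1)
E
python3 - <<'E'
from h import *
c=cam("top")
for n,uv,z in [("cradTL",(208,144),8),("TR",(314,141),8),("BR",(317,184),8),("BL",(210,192),8),("thumb1",(233,197),50),("t2",(267,195),50),("t3",(300,187),50),("nozz2",(260,141),50),("tray a",(135,187),29),("b",(179,176),29),("c",(200,262),29),("d",(153,273),29),("tape",(385,194),20),("dish",(258,268),10),("bottle",(187,140),10)]: print(n,onz(c,uv,z))
s=readout.get_state()
print(Rq(s["tool_rot"]).as_matrix().round(3))
E
```

```text
cradTL [697.  159.1   8. ]
TR [ 626.6 -129.8    8. ]
BR [498.5 -93.7   8. ]
BL [551.7 184.2   8. ]
thumb1 [503.7 130.4  50. ]
t2 [486.4  48.   50. ]
t3 [485.2 -37.6  50. ]
nozz2 [641.8  23.1  50. ]
tray a [608.3 369.7  29. ]
b [608.6 252.5  29. ]
c [372.1 244.2  29. ]
d [375.1 356.6  29. ]
tape [ 419.2 -251.6   20. ]
dish [326.2 115.3  10. ]
bottle [724.8 213.7  10. ]
[[-0.948  0.319 -0.001]
 [ 0.319  0.948 -0.001]
 [ 0.    -0.001 -1.   ]]
```

The manual's scale: shifts go in shares of 1000 mm and turns go in shares of pi rad. Converting my numbers, -499 mm is -0.499, -470 mm is -0.47, -0.14 rad is -0.0446.

```bash
echo '{"x": [-0.06,-0.12,-0.17,-0.22,-0.27,-0.32,-0.37,-0.42,-0.47,-0.499,-0.499,-0.499],"y": [-0.04,-0.08,-0.115,-0.15,-0.184,-0.218,-0.252,-0.286,-0.32,-0.34,-0.34,-0.34],"z": [0,0,0,0,0,0,0,0,0,0,0,0],"wx": [0,0,0,0,0,0,0,0,0,0,0,0],"wy": [0,0,0,0,0,0,0,0,0,0,0,0],"wz": [-0.0095,-0.0191,-0.0318,-0.0446,-0.0446,-0.0446,-0.0446,-0.0446,-0.0446,-0.0446,-0.0446,-0.0446],"aperture": [0.5,0,0,0,0,0,0,0,0,0,0,0]}' | python3 jog.py 20; python3 - <<'E'
from h import *
s=readout.get_state();im=imaging.read_camera("wrist");cv2.imwrite("pics/w0.png",im)
np.save("pics/w0.npy",np.r_[s["tool_pos"],s["tool_rot"]])
cv2.imwrite("pics/w0b.png",cv2.resize(im,(800,600),interpolation=cv2.INTER_CUBIC))
E
```

```text
clock: 1.6
tool_pos: [539.3, 40.3, 238.5]
tool_rot: [-0.0, 0.092, 0.996, 0.0]
ft_force: [0.9, 0.0, 0.0]
finger_gap: 0.006
finger_force: 0.0
```

View pics/w0b.png

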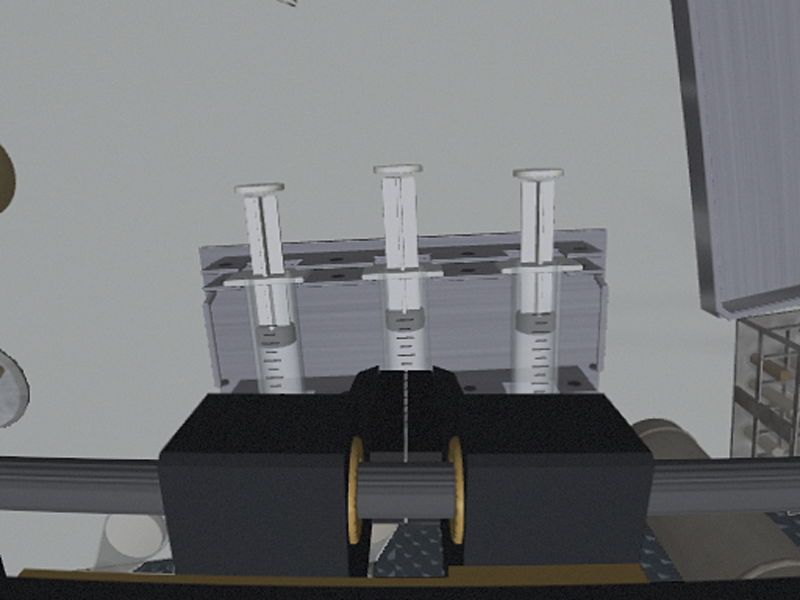

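Discs in the 800-px view are at (260,188), (398,168) and (538,173). Flange tops are at (264,281), (403,274) and (542,268), running left to right as syringes 3, 2, 1. The shut fingers are at (405,375).

```bash
cat > m.py <<'E'
from h import *
a=np.load("pics/w0.npy");st=dict(tool_pos=a[:3],tool_rot=a[3:]);c=cam("wrist",st);k=512/800
F=[onz(c,np.array(p)*k,66) for p in((542.5,268),(403.5,274),(264,281))]
D=[onz(c,np.array(p)*k,50) for p in((538,173),(398,168),(260,188))]
yv=F[0]-F[2];yaw=np.arctan2(-yv[0],yv[1]);ex=np.array([np.cos(yaw),np.sin(yaw),0]);ey=np.array([-ex[1],ex[0],0])
if __name__=="__main__":
    print("F",F,"\nD",D,"\nyaw",yaw,np.linalg.norm(yv))
    O=F[1]+54*ex; print("origin",O)
    for d in D: print("disc local",(d-O)@ex,(d-O)@ey)
    t=[onz(c,np.array(p)*k,29) for p in((675,0),(705,312),(722,318),(800,305))];print("tray",t)
    ct=cam("top"); print([proj(ct,f) for f in F],[proj(ct,d) for d in D])
    print("tool yaw vs",np.degrees(Rq(a[3:]).as_matrix()[:,1]),np.degrees(ey))
E
python3 m.py
```

```text
F [array([550.5, 120.8,  66. ]), array([538.9,  37.6,  66. ]), array([527.6, -46.5,  66. ])] 
D [array([495.5, 128.6,  50. ]), array([477.4,  45.7,  50. ]), array([473.3, -39.4,  50. ])] 
yaw -0.1360344752042229 168.86000118441314
origin [592.40112482  30.27677371  66.        ]
disc local -109.34004461953403 84.27359884037219
disc local -116.03032054086503 -0.31517232989875055
disc local -108.55158080888538 -85.18500473235676
tray [array([408.5, 230.2,  29. ]), array([611.7, 238.7,  29. ]), array([618.4, 250.8,  29. ]), array([619.4, 308.2,  29. ])]
[array([231.9, 176.8]), array([265.3, 172.8]), array([298.8, 168.7])] [array([234.5, 199.8]), array([268.9, 198. ]), array([302.2, 191. ])]
tool yaw vs [1.05187934e+01 5.63219423e+01 1.23114988e-02] [ 7.77018442 56.7664565   0.        ]
```

In the tool's units: 196 mm is 0.196, 170 mm is 0.17, -0.049 rad is -0.0156.

```bash
echo '{"x": [0.045,0.091,0.091,0.091,0.091,0.091,0.091],"y": [-0.003,-0.007,-0.007,-0.007,-0.007,-0.007,-0.007],"z": [0,0,0.06,0.12,0.17,0.196,0.196],"wx": [0,0,0,0,0,0,0],"wy": [0,0,0,0,0,0,0],"wz": [-0.0156,-0.0156,-0.0156,-0.0156,-0.0156,-0.0156,-0.0156],"aperture": [0,0,0,0,0,0,0]}' | python3 jog.py; cat > p.py <<'E'
from m import *
s=readout.get_state();O=F[1]+54*ex;p=s["tool_pos"]-O
M=Rq(s["tool_rot"]).as_matrix()
print("local",round(p@ex,1),round(p@ey,1),"z",s["tool_pos"][2].round(1),"yaw",round(np.arctan2(-M[0,1],M[1,1]),3),"F along ex,ey,z",(s["ft_force"]@ex).round(1),(s["ft_force"]@ey).round(1),s["ft_force"][2].round(1),"t",s["clock"],"gap",s["finger_gap"])
E
python3 p.py
```

```text
clock: 2.52
tool_pos: [447.9, 50.6, 42.0]
tool_rot: [-0.002, 0.067, 0.998, 0.0]
ft_force: [-0.8, -0.2, 1.5]
finger_gap: 0.004
finger_force: 0.0
local -145.8 0.6 z 42.0 yaw -0.134 F along ex,ey,z -0.8 -0.3 1.5 t 2.525 gap 0.0038228900353414427
```

In the tool's units: -36 mm is -0.036, -33 mm is -0.033.

```bash
echo '{"x": [-0.012,-0.017,-0.021,-0.025,-0.029,-0.033,-0.036,-0.036],"y": [0,0,0,0,0,0,0,0],"z": [0,0,0,0,0,0,0,0],"wx": [0,0,0,0,0,0,0,0],"wy": [0,0,0,0,0,0,0,0],"wz": [0,0,0,0,0,0,0,0],"aperture": [0,0,0,0,0,0,0,0]}' | python3 jog.py; python3 p.py
```

```text
clock: 3.52
tool_pos: [485.4, 44.6, 42.7]
tool_rot: [0.001, 0.068, 0.998, -0.0]
ft_force: [-0.5, 0.7, 0.4]
finger_gap: 0.01
finger_force: 0.6
local -107.8 -0.3 z 42.7 yaw -0.136 F along ex,ey,z -0.6 0.6 0.4 t 3.525 gap 0.009919145175891772
```

In the tool's units: -6 mm is -0.006, -4 mm is -0.004.

```bash
echo '{"x": [-0.002,-0.004,-0.006],"y": [0,0,0],"z": [0,0,0],"wx": [0,0,0],"wy": [0,0,0],"wz": [0,0,0],"aperture": [0,0,0]}' | python3 jog.py; python3 p.py; python3 - <<'E'
from h import *
im=imaging.read_camera("wrist");cv2.imwrite("pics/w1.png",cv2.resize(im,(800,600),interpolation=cv2.INTER_CUBIC))
E
```

```text
clock: 3.9
tool_pos: [490.8, 43.9, 42.7]
tool_rot: [-0.0, 0.068, 0.998, -0.0]
ft_force: [-4.2, 0.4, 1.6]
finger_gap: 0.006
finger_force: 2.1
local -102.4 -0.3 z 42.7 yaw -0.136 F along ex,ey,z -4.2 -0.2 1.6 t 3.9 gap 0.00620516339944494
```

View pics/w1.png

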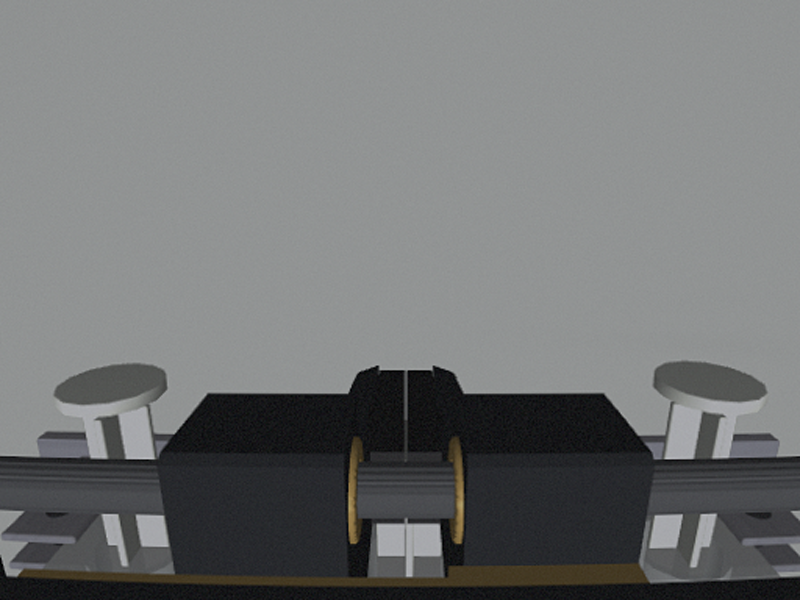

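In contact: the disc is hidden ahead of the fingers and the force is 4 N, i.e. sliding. The discs of syringes 1 and 3 are untouched at (710,385) and (110,390). Continuing in small steps.

In the tool's units: -4 mm is -0.004, -2 mm is -0.002.

```bash
echo '{"x": [-0.002,-0.004],"y": [0,0],"z": [0,0],"wx": [0,0],"wy": [0,0],"wz": [0,0],"aperture": [0,0]}' | python3 jog.py; python3 p.py;  echo '{"x": [-0.002,-0.004],"y": [0,0],"z": [0,0],"wx": [0,0],"wy": [0,0],"wz": [0,0],"aperture": [0,0]}' | python3 jog.py; python3 p.py
```

```text
clock: 4.2
tool_pos: [494.8, 43.4, 42.7]
tool_rot: [-0.0, 0.068, 0.998, -0.0]
ft_force: [-3.8, -0.1, 0.6]
finger_gap: 0.006
finger_force: 2.1
local -98.4 -0.3 z 42.7 yaw -0.136 F along ex,ey,z -3.8 -0.6 0.6 t 4.2 gap 0.006312463476630322
clock: 4.45
tool_pos: [498.9, 42.8, 42.7]
tool_rot: [-0.0, 0.068, 0.998, -0.0]
ft_force: [-4.3, 0.4, 1.5]
finger_gap: 0.01
finger_force: 2.1
local -94.3 -0.3 z 42.7 yaw -0.136 F along ex,ey,z -4.3 -0.2 1.5 t 4.45 gap 0.00979690271497358
```

In the tool's units: -8 mm is -0.008, -6 mm is -0.006.

```bash
echo '{"x": [-0.002,-0.004,-0.006,-0.008],"y": [0,0,0,0],"z": [0,0,0,0],"wx": [0,0,0,0],"wy": [0,0,0,0],"wz": [0,0,0,0],"aperture": [0,0,0,0]}' | python3 jog.py; python3 p.py;  echo '{"x": [-0.002,-0.003],"y": [0,0],"z": [0,0],"wx": [0,0],"wy": [0,0],"wz": [0,0],"aperture": [0,0]}' | python3 jog.py; python3 p.py;  echo '{"x": [-0.001,-0.002],"y": [0,0],"z": [0,0],"wx": [0,0],"wy": [0,0],"wz": [0,0],"aperture": [0,0]}' | python3 jog.py; python3 p.py
```

```text
clock: 4.95
tool_pos: [506.8, 41.7, 42.8]
tool_rot: [0.0, 0.068, 0.998, -0.0]
ft_force: [-4.1, -1.0, 1.4]
finger_gap: 0.003
finger_force: 2.1
local -86.3 -0.3 z 42.8 yaw -0.136 F along ex,ey,z -4.0 -1.5 1.4 t 4.95 gap 0.003499791913176651
clock: 5.2
tool_pos: [509.8, 41.3, 42.8]
tool_rot: [0.0, 0.068, 0.998, -0.0]
ft_force: [-4.5, -0.2, 1.0]
finger_gap: 0.01
finger_force: 2.0
local -83.3 -0.3 z 42.8 yaw -0.136 F along ex,ey,z -4.4 -0.8 1.0 t 5.2 gap 0.009905123709533127
clock: 5.45
tool_pos: [511.6, 41.1, 42.7]
tool_rot: [-0.0, 0.068, 0.998, -0.0]
ft_force: [-3.9, -1.6, 0.9]
finger_gap: 0.003
finger_force: 2.0
local -81.4 -0.3 z 42.7 yaw -0.136 F along ex,ey,z -3.7 -2.1 0.9 t 5.45 gap 0.0032695956362039126
```

In the tool's units: -2 mm is -0.002, -1 mm is -0.001.

```bash
for i in 1 2 3; do echo '{"x": [-0.001,-0.002],"y": [0,0],"z": [0,0],"wx": [0,0],"wy": [0,0],"wz": [0,0],"aperture": [0,0]}' | python3 jog.py >/dev/null; python3 p.py; done
```

```text
local -79.4 -0.3 z 42.7 yaw -0.136 F along ex,ey,z -5.6 -1.7 1.0 t 5.7 gap 0.004852214357317818
local -77.4 -0.3 z 42.7 yaw -0.136 F along ex,ey,z -7.2 -2.5 2.0 t 5.95 gap 0.006453245830411036
local -77.4 -0.2 z 42.5 yaw -0.135 F along ex,ey,z -14.2 -3.0 7.4 t 6.2 gap 0.004019062793893141
```

In the tool's units: 85 mm is 0.085, 60 mm is 0.06.

```bash
echo '{"x": [0.02,0.06,0.06,0.06,0.05,0.044,0.04,0.036,0.033],"y": [0,0,0.045,0.085,0.085,0.085,0.085,0.085,0.085],"z": [0,0,0,0,0,0,0,0,0],"wx": [0,0,0,0,0,0,0,0,0],"wy": [0,0,0,0,0,0,0,0,0],"wz": [0,0,0,0,0,0,0,0,0],"aperture": [0,0,0,0,0,0,0,0,0]}' | python3 jog.py; python3 p.py
```

```text
clock: 7.32
tool_pos: [496.1, 128.3, 42.6]
tool_rot: [-0.001, 0.068, 0.998, 0.0]
ft_force: [-4.3, 2.8, 1.6]
finger_gap: 0.003
finger_force: 2.1
local -108.6 84.1 z 42.6 yaw -0.137 F along ex,ey,z -4.6 2.2 1.6 t 7.325 gap 0.0030100206593795882
```

Syringe 1 is in contact and sliding. I'll step through the possible stop near -103.

In the tool's units: -2 mm is -0.002, -1 mm is -0.001.

```bash
for i in 1 2 3 4; do echo '{"x": [-0.001,-0.002],"y": [0,0],"z": [0,0],"wx": [0,0],"wy": [0,0],"wz": [0,0],"aperture": [0,0]}' | python3 jog.py >/dev/null; python3 p.py; done
```

```text
local -106.6 84.5 z 42.7 yaw -0.136 F along ex,ey,z -4.7 2.6 1.1 t 7.575 gap 0.003139812684327117
local -104.5 84.7 z 42.7 yaw -0.136 F along ex,ey,z -4.4 1.2 1.1 t 7.825 gap 0.006019086828139867
local -102.8 84.8 z 42.6 yaw -0.136 F along ex,ey,z -6.7 2.6 1.9 t 8.075 gap 0.005736821240932831
local -102.4 84.8 z 42.4 yaw -0.136 F along ex,ey,z -12.6 1.4 5.6 t 8.325 gap 0.007759060374977927
```

In the tool's units: -170 mm is -0.17, -115 mm is -0.115.

```bash
echo '{"x": [0.015,0.036,0.036,0.036,0.036,0.024,0.016,0.012,0.008,0.006],"y": [0,0,-0.06,-0.115,-0.17,-0.17,-0.17,-0.17,-0.17,-0.17],"z": [0,0,0,0,0,0,0,0,0,0],"wx": [0,0,0,0,0,0,0,0,0,0],"wy": [0,0,0,0,0,0,0,0,0,0],"wz": [0,0,0,0,0,0,0,0,0,0],"aperture": [0,0,0,0,0,0,0,0,0,0]}' | python3 jog.py >/dev/null; python3 p.py; for i in 1 2 3 4; do echo '{"x": [-0.0015,-0.003],"y": [0,0],"z": [0,0],"wx": [0,0],"wy": [0,0],"wz": [0,0],"aperture": [0,0]}' | python3 jog.py >/dev/null; python3 p.py; done
```

```text
local -106.8 -84.0 z 42.5 yaw -0.133 F along ex,ey,z -3.6 -3.7 0.6 t 9.575 gap 0.004052119044244348
local -103.9 -84.0 z 42.6 yaw -0.133 F along ex,ey,z -4.3 -3.2 1.7 t 9.825 gap 0.006264725124570731
local -100.9 -84.0 z 42.6 yaw -0.133 F along ex,ey,z -3.9 -2.2 2.1 t 10.075 gap 0.0056475471580111096
local -97.9 -84.0 z 42.6 yaw -0.133 F along ex,ey,z -4.0 -3.8 -0.8 t 10.325 gap 0.007374163572803342
local -94.9 -84.0 z 42.6 yaw -0.133 F along ex,ey,z -4.2 -2.8 0.5 t 10.575 gap 0.0025165234741621333
```

In the tool's units: -12 mm is -0.012, -9 mm is -0.009.

```bash
echo '{"x": [-0.003,-0.006,-0.009,-0.012],"y": [0,0,0,0],"z": [0,0,0,0],"wx": [0,0,0,0],"wy": [0,0,0,0],"wz": [0,0,0,0],"aperture": [0,0,0,0]}' | python3 jog.py >/dev/null; python3 p.py; for i in 1 2 3 4; do echo '{"x": [-0.001,-0.002],"y": [0,0],"z": [0,0],"wx": [0,0],"wy": [0,0],"wz": [0,0],"aperture": [0,0]}' | python3 jog.py >/dev/null; python3 p.py; done
```

```text
local -82.9 -84.0 z 42.5 yaw -0.133 F along ex,ey,z -4.7 -3.5 -0.1 t 11.075 gap 0.004787074103736485
local -80.8 -84.3 z 42.6 yaw -0.135 F along ex,ey,z -3.3 0.3 0.1 t 11.325 gap 0.010572920435117573
local -78.6 -84.7 z 42.6 yaw -0.136 F along ex,ey,z -3.7 2.9 0.0 t 11.575 gap 0.010615625182209853
local -77.7 -84.8 z 42.5 yaw -0.136 F along ex,ey,z -11.2 3.8 3.3 t 11.825 gap 0.006529764347214628
local -77.6 -84.7 z 42.3 yaw -0.135 F along ex,ey,z -18.3 1.6 9.1 t 12.075 gap 0.0065965936091575625
```

In the tool's units: -198 mm is -0.198, 125 mm is 0.125.

```bash
echo '{"x": [0.025,0.025,0.025,0.015,0,-0.01,-0.01,-0.01,-0.01],"y": [0,0,0,0.03,0.075,0.125,0.125,0.125,0.125],"z": [0,-0.05,-0.1,-0.15,-0.19,-0.198,-0.198,-0.198,-0.198],"wx": [0,0,0,0,0,0,0,0,0],"wy": [0,0,0,0,0,0,0,0,0],"wz": [0,0,0,0,0,0,0,0,0],"aperture": [0,0,0,0,0,0,0,0,0]}' | python3 jog.py >/dev/null; python3 p.py; python3 - <<'E'
from h import *
s=readout.get_state();im=imaging.read_camera("wrist");cv2.imwrite("pics/w2.png",cv2.resize(im,(800,600),interpolation=cv2.INTER_CUBIC))
np.save("pics/w2.npy",np.r_[s["tool_pos"],s["tool_rot"]])
E
```

```text
local -64.3 38.7 z 240.6 yaw -0.137 F along ex,ey,z -0.1 -0.5 0.2 t 13.2 gap 0.005475165868893616
```

View pics/w2.png

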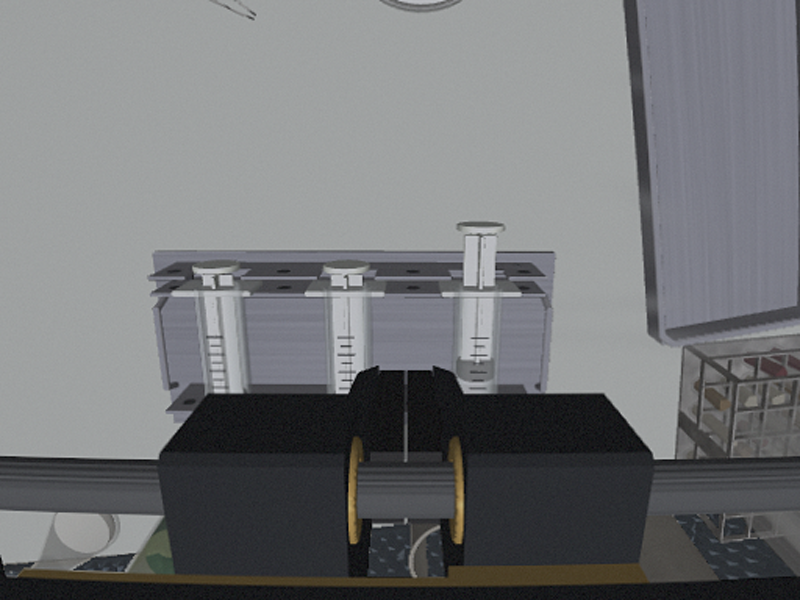

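Syringes 2 and 3 are home, with discs at (345,266) and (217,267). Syringe 1's disc stands out at (480,227), stopped part way. Next I compute the grasp target and the clearances to the rack and tray.

```bash
python3 - <<'E'
from m import *
O=F[1]+54*ex
a=np.load("pics/w2.npy");st=dict(tool_pos=a[:3],tool_rot=a[3:]);c=cam("wrist",st);k=.64
print("flange", [((onz(c,np.array(p)*k,66)-O)@ex,(onz(c,np.array(p)*k,66)-O)@ey) for p in((480.5,288),(345,288),(211,288))])
d=onz(c,np.array((480,227))*k,50);print("disc1",(d-O)@ex,(d-O)@ey)
print("barrel side y",[((onz(c,np.array(p)*k,50)-O)@ey) for p in((455,340),(501,340))])
print("tray corner",onz(c,np.array((650,338))*k,29),onz(c,np.array((630,20))*k,29))
ct=cam("top")
for z in(0,60,100): print(z,"rack",onz(ct,(168,183),z),onz(ct,(160,130),z),"beaker",onz(ct,(187,147),z), "w",onz(c,np.array((685,345))*k,z))
cs=cam("scene")
print("tray scene",[onz(cs,p,29) for p in((147,180),(176,192),(228,172),(200,160))])
print(totool(O+84.7*ex*0+84.7*ey)); print(proj(cs,[640,250,100]),proj(cs,[640,250,0]))
E
```

```text
flange [(np.float64(-54.94963823197759), np.float64(82.93659136489978)), (np.float64(-55.01787960819894), np.float64(0.06261871295933119)), (np.float64(-55.08612098442018), np.float64(-82.81135393898109))]
disc1 -90.25949002954985 83.55656397194039
barrel side y [np.float64(69.73475558364377), np.float64(100.2253339205107)]
tray corner [611.5 240.2  29. ] [402.4 232.9  29. ]
0 rack [611.7 288.5   0. ] [787.1 284.5   0. ] beaker [708.6 218.5   0. ] w [633.1 280.3   0. ]
60 rack [579.9 278.9  60. ] [742.9 275.2  60. ] beaker [670.  213.8  60. ] w [606.9 249.9  60. ]
100 rack [558.7 272.5 100. ] [713.4 269.  100. ] beaker [644.2 210.7 100. ] w [589.4 229.7 100. ]
tray scene [array([367.7, 322.7,  29. ]), array([403.2, 195.9,  29. ]), array([599.5, 220.3,  29. ]), array([576.1, 359.6,  29. ])]
[-64.3  46.1 174.6]
[232.7 145.6] [233.7 173.8]
```

```bash
python3 - <<'E'
import cv2
im=cv2.imread("pics/scene0.png")[90:240,90:310];cv2.imwrite("pics/sc.png",cv2.resize(im,(792,540),interpolation=cv2.INTER_CUBIC))
E
```

```text
(no output)
```

View pics/sc.png

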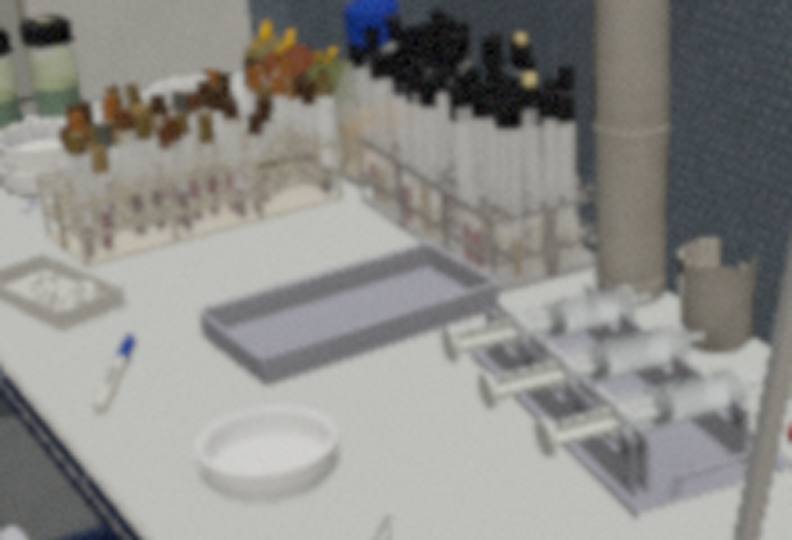

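The crop shows a tall canister behind the cradle, base near crop (632,290), and a tube rack beyond the tray. I'll check the canister's position, then move above syringe 1.

In the tool's units: 100 mm is 0.1, -64 mm is -0.064.

```bash
python3 - <<'E'
from h import *
cs=cam("scene");print([onz(cs,p,0) for p in((257,169),(266,172.5),(275,169))],[onz(cs,p,0) for p in((235,168),(252,162))])
E
echo '{"x": [-0.03,-0.064,-0.064,-0.064,-0.064],"y": [0.02,0.046,0.046,0.046,0.046],"z": [0,0.01,0.06,0.1,0.1],"wx": [0,0,0,0,0],"wy": [0,0,0,0,0],"wz": [0,0,0,0,0],"aperture": [0.65,0.65,0.65,0.65,0.65]}' | python3 jog.py 15; python3 p.py
```

```text
[array([724.4, 234. ,   0. ]), array([731.7, 193.2,   0. ]), array([773., 197.,   0.])] [array([669.4, 286.2,   0. ]), array([745.6, 292.4,   0. ])]
clock: 13.88
tool_pos: [602.3, 114.5, 138.3]
tool_rot: [-0.003, 0.068, 0.998, -0.0]
ft_force: [-0.7, 0.2, 0.7]
finger_gap: 0.553
finger_force: 0.0
local -1.5 84.8 z 138.3 yaw -0.137 F along ex,ey,z -0.7 0.1 0.7 t 13.875 gap 0.552987559308792
```

In the tool's units: 102 mm is 0.102, 95 mm is 0.095.

```bash
echo '{"x": [-0.001,-0.001,-0.001,-0.001,-0.001],"y": [0,0,0,0,0],"z": [0.04,0.075,0.095,0.102,0.102],"wx": [0,0,0,0,0],"wy": [0,0,0,0,0],"wz": [0,0,0,0,0],"aperture": [0.65,0.65,0.65,0.65,0.65]}' | python3 jog.py >/dev/null; python3 p.py;  echo '{"x": [0,0,0,0],"y": [0,0,0,0],"z": [0,0,0,0],"wx": [0,0,0,0],"wy": [0,0,0,0],"wz": [0,0,0,0],"aperture": [0.3,0.3,0.3,0.3]}' | python3 jog.py 20; python3 p.py
```

```text
local 1.4 85.6 z 40.1 yaw -0.136 F along ex,ey,z 0.5 0.3 0.8 t 14.5 gap 0.6455822082470704
clock: 15.0
tool_pos: [604.7, 115.2, 39.2]
tool_rot: [0.0, 0.068, 0.998, -0.0]
ft_force: [-0.6, 0.0, 4.5]
finger_gap: 0.359
finger_force: 20.0
local 0.8 85.8 z 39.2 yaw -0.136 F along ex,ey,z -0.6 -0.0 4.5 t 15.0 gap 0.3585891008534892
```

In the tool's units: -100 mm is -0.1, -95 mm is -0.095.

```bash
echo '{"x": [0,0,0,0,0,0,0,0],"y": [0,0,0,0,0,0,0,0],"z": [-0.005,-0.015,-0.03,-0.05,-0.075,-0.095,-0.1,-0.1],"wx": [0,0,0,0,0,0,0,0],"wy": [0,0,0,0,0,0,0,0],"wz": [0,0,0,0,0,0,0,0],"aperture": [0.2,0.2,0.2,0.2,0.2,0.2,0.2,0.2]}' | python3 jog.py 25 ; python3 p.py; python3 - <<'E'
from h import *
print("to tray hover",totool([502,301,139.0])); ims=[]
for n in("scene","top"): cv2.imwrite(f"pics/{n}1.png",imaging.read_camera(n))
im=cv2.imread("pics/scene1.png")[70:240,90:310];im2=cv2.imread("pics/top1.png")[110:280,110:330]
cv2.imwrite("pics/c1.png",cv2.resize(np.hstack([im,im2]),(792,306),interpolation=cv2.INTER_CUBIC))
E
```

```text
clock: 16.0
tool_pos: [604.4, 115.2, 138.8]
tool_rot: [0.0, 0.068, 0.998, 0.0]
ft_force: [-0.1, 0.1, -1.6]
finger_gap: 0.364
finger_force: 25.0
local 0.4 85.8 z 138.8 yaw -0.136 F along ex,ey,z -0.1 0.1 -1.6 t 16.0 gap 0.3642579249003735
to tray hover [126.6 170.2  -0.2]
```

View pics/c1.png

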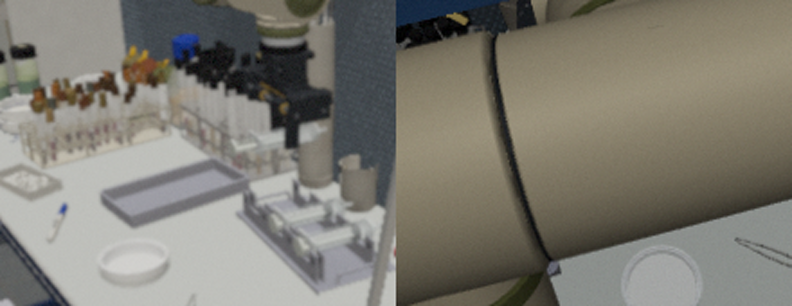

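Syringe 1 is held level above the cradle, and 2 and 3 are still seated. I'll move back first, clear of the tubes, then left over the tray.

In the tool's units: 168 mm is 0.168, 127 mm is 0.127, -0.17 rad is -0.0541.

```bash
echo '{"x": [0.03,0.075,0.11,0.127,0.127,0.127,0.127,0.127,0.127],"y": [0,0,0.03,0.075,0.12,0.15,0.168,0.168,0.168],"z": [0,0,0,0,0,0,0,0,0],"wx": [0,0,0,0,0,0,0,0,0],"wy": [0,0,0,0,0,0,0,0,0],"wz": [0,-0.0127,-0.0318,-0.0541,-0.0541,-0.0541,-0.0541,-0.0541,-0.0541],"aperture": [0.2,0.2,0.2,0.2,0.2,0.2,0.2,0.2,0.2]}' | python3 jog.py >/dev/null; python3 p.py; python3 - <<'E'
from h import *
s=readout.get_state();print(s["tool_pos"]);im=imaging.read_camera("wrist");cv2.imwrite("pics/w3.png",cv2.resize(im,(800,600),interpolation=cv2.INTER_CUBIC))
np.save("pics/w3.npy",np.r_[s["tool_pos"],s["tool_rot"]])
E
```

```text
local -126.0 252.6 z 138.5 yaw 0.033 F along ex,ey,z 0.3 -0.9 -0.8 t 17.225 gap 0.3611776102286674
[501.36239182 297.86348339 138.52573615]
```

View pics/w3.png

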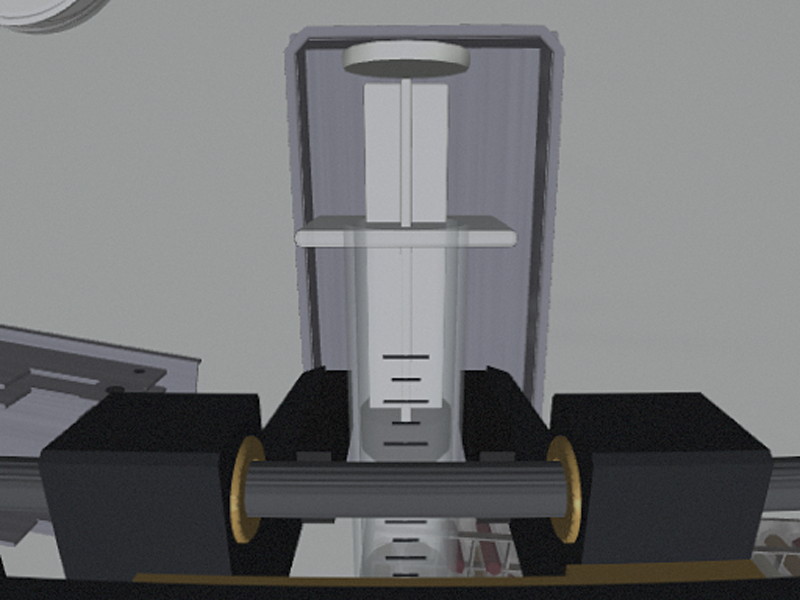

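The near tray corners are at (286,35) and (562,35), with side edges at (303,360) and (545,360). The syringe is level between the pads.

```bash
python3 - <<'E'
from h import *
a=np.load("pics/w3.npy");st=dict(tool_pos=a[:3],tool_rot=a[3:]);c=cam("wrist",st);k=.64
P=[onz(c,np.array(p)*k,29)[:2] for p in((286,50),(562,50),(303,360),(545,360),(424,28))];print(P)
r=(P[2]-P[0]);l=P[3]-P[1];print(np.arctan2(r[1],r[0]),np.arctan2(l[1],l[0]))
yaw=(np.arctan2(r[1],r[0])+np.arctan2(l[1],l[0]))/2
C=P[4]+120*np.array([np.cos(yaw),np.sin(yaw)]);print("centre",C)
print(totool([C[0]+11*np.cos(yaw),C[1]+11*np.sin(yaw),8.5],st))
E
```

```text
[array([388.1, 239.7]), array([383.7, 361.3]), array([533.6, 245.3]), array([529.4, 368.2]), array([377.3, 300. ])]
0.03846898499557888 0.04732222804648309
centre [497.18961494 305.14589434]
[ -7.2   7.6 130. ]
```

In the tool's units: 126 mm is 0.126, 125 mm is 0.125, -0.01 rad is -0.0032.

```bash
echo '{"x": [-0.007,-0.007,-0.007,-0.007,-0.007,-0.007,-0.007],"y": [0.007,0.007,0.007,0.007,0.007,0.007,0.007],"z": [0.02,0.06,0.09,0.11,0.122,0.125,0.126],"wx": [0,0,0,0,0,0,0],"wy": [0,0,0,0,0,0,0],"wz": [-0.0032,-0.0032,-0.0032,-0.0032,-0.0032,-0.0032,-0.0032],"aperture": [0.2,0.2,0.2,0.2,0.2,0.2,0.2]}' | python3 jog.py >/dev/null; python3 p.py; for i in 1 2 3; do echo '{"x": [0,0],"y": [0,0],"z": [0.001,0.0015],"wx": [0,0],"wy": [0,0],"wz": [0,0],"aperture": [0.2,0.2]}' | python3 jog.py >/dev/null; python3 p.py; done
```

```text
local -120.2 261.8 z 13.0 yaw 0.044 F along ex,ey,z 0.1 0.1 -0.8 t 18.15 gap 0.35766197361560736
local -120.3 261.7 z 11.7 yaw 0.044 F along ex,ey,z -0.8 0.0 -1.2 t 18.4 gap 0.3617034256583963
local -120.5 261.7 z 9.8 yaw 0.044 F along ex,ey,z -0.5 -0.3 -2.1 t 18.65 gap 0.36521699979213373
local -120.5 261.6 z 8.3 yaw 0.044 F along ex,ey,z -1.3 0.3 2.6 t 18.9 gap 0.36128663866398
```

Touchdown. Releasing gently with a small opening, then rising.

In the tool's units: 0.5 mm is 0.0005.

```bash
echo '{"x": [0,0,0,0,0,0,0],"y": [0,0,0,0,0,0,0],"z": [0.0005,0.0005,0.0005,0,0,0,0],"wx": [0,0,0,0,0,0,0],"wy": [0,0,0,0,0,0,0],"wz": [0,0,0,0,0,0,0],"aperture": [0.36,0.38,0.42,0.5,0.58,0.58,0.58]}' | python3 jog.py ; python3 p.py; echo '{"x": [0,0,0,0.02,0.04,0.06,0.06,0.06,0.06],"y": [0,0,0,0,0,0,0,0,0],"z": [-0.01,-0.03,-0.06,-0.11,-0.16,-0.21,-0.23,-0.23,-0.23],"wx": [0,0,0,0,0,0,0,0,0],"wy": [0,0,0,0,0,0,0,0,0],"wz": [0,0,0,0,0,0,0,0,0],"aperture": [0.58,0.58,0.58,0.58,0.58,0.58,0.58,0.58,0.58]}' | python3 jog.py; python3 - <<'E'
from h import *
im=imaging.read_camera("wrist");im2=imaging.read_camera("scene")[70:262,90:346]
cv2.imwrite("pics/w4.png",np.hstack([cv2.resize(im,(400,300)),cv2.resize(im2,(400,300),interpolation=cv2.INTER_CUBIC)]))
E
```

```text
clock: 19.77
tool_pos: [508.1, 306.0, 8.2]
tool_rot: [-0.0, -0.022, 1.0, -0.0]
ft_force: [0.1, 0.2, 0.1]
finger_gap: 0.577
finger_force: 0.0
local -120.5 261.6 z 8.2 yaw 0.044 F along ex,ey,z 0.1 0.3 0.1 t 19.775 gap 0.5770433943000098
clock: 20.9
tool_pos: [447.9, 303.2, 237.2]
tool_rot: [-0.001, -0.022, 1.0, -0.0]
ft_force: [-0.6, -0.1, -0.7]
finger_gap: 0.581
finger_force: 0.0
```

View pics/w4.png

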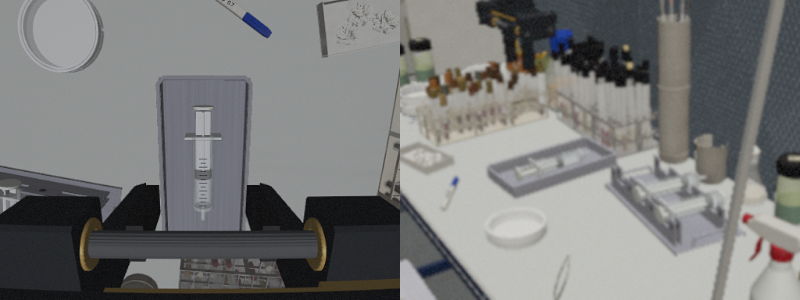

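The left half shows syringe 1 lying flat in the tray at (203,165) with its plunger still part out. The right half shows syringes 2 and 3 seated in the cradle, nothing else disturbed, and the gripper clear.

```bash
python3 -c "from bench import manip, imaging, readout, job_done; print(job_done())"
```

```text
the job is handed in; nothing more can be done
None
```

Job handed in at about 21 s: syringe 1 (left place) was the one that sticks and now lies in the steel tray with its plunger part way in, while syringes 2 and 3 are in their places with plungers fully home.

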